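# Stow the scraper, then unlatch the meat press and hold its lid up

### The arm

A 6-joint arm with a two-finger parallel gripper is mounted at the origin on the work surface. World frame = base frame: x ahead of the robot, y to its left, z up, the work surface at z = 0. Lengths are in mm, angles in degrees, forces in N, time in s.
With the tool pointing down it reaches from about 350 to 975 mm from the base axis. Payload 7.1 kg.
Tool frame: the origin (TCP) lies on the centre line of the jaws, within the pads' length; the fingertips stand ctrl.nose_length ahead of it and the grasp point (between the pads) lies 6 mm ahead of it (ctrl.nose_length is the distance from the TCP to the fingertips, in mm); z points along the fingers, y is the direction in which the jaws open and shut (so a half turn about z gives the same grasp; the last joint's range is limited). The gripper opens to 88 mm and grips with 3 to 60 N. Pads are 20 mm wide; open, the fingers measure 115 mm over their backs; the gripper's body (75 mm by 178 mm) begins 61 mm behind the grasp point.
Start: joints at [-71.849, 24.242, 93.386, -0, 62.372, -1.089], TCP at [205.97, -590.069, 247.675] pointing down, gripper open.
Joint ranges: [-172.04, 172.04], [-51.8, 120.97], [4.93, 147.93], [-75.15, 255.16], [6.16, 154.13], [-145.62, 145.62]. Speed limits (degrees/s): [136.94, 136.94, 172.46, 180, 180, 180].

### API

Orientations are given as [roll, pitch, yaw] about the fixed x, y, z axes, in that order (R = Rz(yaw) Ry(pitch) Rx(roll)).
In Python, from workcell import ctrl gives the robot as it stands.
- The arm moves only by the shell command python3 -m inch 'ROWS' [FORCE]. ROWS is JSON, a list of rows, each a list of 7 numbers: the shift along the world's x, y, z in units of 0.02 m (1.0 is 0.02 m), then the turn, a rotation vector about the world's x, y, z in units of 4 degrees (1.0 is 4 degrees), then the closure, from 0 (fully open) to 1 (shut). In form: [[dx, dy, dz, wx, wy, wz, jaw], ...]. A call has 1 to 8 rows; each row shifts and turns the pose as measured when the row begins; what a row does not reach is not made up. A row lasts 1/8 s, in which the tool goes at most 62.5 mm and 10.7 degrees, less where a joint would pass 70% of its speed; a pose out of reach is approached as far as the arm can. A call with a number of a shift or a turn outside -1 to 1 is refused whole. A call with a gripper value outside its range is refused whole. The fingers move at their own pace and stop on an object; FORCE is the grip in N (left out, the last holds). Time passes only in rows, so rows that do not move let the fingers close. It gives the time, the measured TCP pose, the force and the opening at its end, in the units of the state.
- ctrl.get_state(): the state, without advancing time (a new reading comes with each control period).
- ctrl.read_camera(name): name is "scene" or "top" or "wrist"; returns a dict with "image" (384x512x3 uint8, red, green, blue), "range_z" (384x512 float32, mm along the optical axis (not along the pixel's ray), 0 where there is no reading), "vfov" (degrees; the focal length in pixels is half the picture's height over the tangent of half this angle, whatever the lens; pixels are square), "cx", "cy" (the principal point, pixels), "world_from_camera" (4x4, takes a point from camera to world coordinates). Camera axes: x right, y down, z forward; pixel columns grow to the right and rows downward; lengths in mm; the calibration is good to about 2 mm. A picture is of the moment at which its call begins.
- ctrl.finish_job(): hands the job in, once; it reports no verdict.
The state is a dict: "time": time; "joint_pos": joint angles; "dq": joint speeds; "effort": joint torques, N m; "tcp_pos": TCP position; "orientation": TCP orientation; "contact_force": force on the tool from outside, world axes, zero at the start; "ft_torque": the same for the moment, N m; "width": finger opening in mm.
Only numpy, scipy, OpenCV 4.12 (cv2) and the standard library are available. Lean on these libraries where they do the work, as an engineer would, in place of code of your own. Each camera call takes 0.05 s, during which the arm holds its last target.

### The job

The scraper has been left lying on the lid of the meat press: slide it flat and blade first all the way into the slot of its holder and let go of it, so that it cannot fall when the press is opened. Then pull the lid's spring latch sideways by its upright pin until the ball is free, lift the tongue off the ball and finish while still holding the lid up with the gripper, at rest, with the tongue about 10 cm above the ball. Leave the other kitchen things where they stand.

Things in the scene. Friction and masses are not known exactly. Their poses are not given: they have to be found in the camera images.
- press: Stainless steel meat press, fixed. Origin: centre of the underside of its base plate (320 x 190 x 16 mm). -x is its front, facing the robot, with the latch; +y is the side to which the latch pin is pulled. Lid 205 x 168 x 12 mm, top 88 mm above the table; from its front edge (62 mm ahead of the origin) a 34 mm wide tongue runs to a round coupler cap over the ball.
- hinge (a point): Middle of the lid's hinge, at the rear of the press at (145, 0, 82) mm of its frame; axes as the press's. The lid turns about this y axis, front upwards. It falls shut by itself when let go.
- ball (a point): Centre of the fixed ball (29 mm across) on a stud at the front of the press, at (-115, 0, 56) mm of its frame; axes as the press's.
- coupler (a point): Centre of the socket in the cap (42 mm across, top 33 mm higher) on the lid's tongue; coincides with the ball's centre when the lid is shut. It swings up on a radius of 261 mm about the hinge.
- latch_pin (a point): Grasp point on the latch's upright round pin: steel, 20 mm across, 50 mm tall, from 25 mm below (standing on a 14 mm wide bar that runs along y) to 25 mm above this point. Shut, it is at (-115, 70, 112) mm in the press's frame; a guide block towards the tongue is 24 mm clear of it and 20 mm lower. It rides on the lid and serves as its handle too; lifting takes 3 to 6 N.
- press_latch (a joint): Latch slide, m: 0 = closed (fork under the ball), growing as the pin is pulled along the press's +y, stop at 0.022. The ball is free from about 0.015. Spring: about 3 N at 0, 7.4 N at the stop; springs back when let go.
- press_lid (a joint): Lid angle, rad: 0 = shut, growing as the front rises; a locked latch stops it at about 0.01. The pin's path is an arc about the hinge axis. 0.39 rad lifts the coupler 10 cm.
- scraper_grip (a point): Where to grip the scraper: on its black handle (100 mm long, 22 wide, 20 high), 33 mm behind the handle's front end, half-way up. x points to the blade, z up. The point is 22 mm above the blade's underside; the handle spans 12 to 32 mm above what the blade lies on. It starts flat on the press's lid, handle to the front.
- scraper_tip (a point): Middle of the blade's front edge, on its underside, 145 mm ahead of scraper_grip. Blade: flat steel, 100 mm long, 70 mm wide, 3 mm thick. x points forward out of the edge, z up. Whole tool about 0.22 kg, its centre of mass about 25 mm behind the middle of the blade.
- slot (a point): Middle of the mouth of the holder's slot, on its floor, 40 mm above the table; x points into it, z up. Slot: level, 84 mm wide, 14 mm high, 95 mm deep to its back wall. Holder: fixed aluminium block, 110 mm wide, left or right of the press; its floor reaches 30 mm out before the mouth as a sill; a flared lip over the mouth juts 8 mm out and rises to 68 mm above the table.
- pot: Open aluminium cooking pot, 150 mm across, 100 mm high; loose, to be left alone. Origin at the middle of its underside.
- mug: White mug, 76 mm across, 85 mm high; loose, to be left alone. Origin at the middle of its underside.
- oil: Amber bottle, 66 mm across, 210 mm high; loose, to be left alone. Origin at the middle of its underside.
- jar: Glass jar, 72 mm across, 100 mm high; loose, to be left alone. Origin at the middle of its underside.
- shaker: Steel shaker, 40 mm across, 75 mm high, left of the press; loose, to be left alone. Origin at the middle of its underside.
- grater: Box grater, 100 x 75 mm, 215 mm high with its handle; loose, to be left alone. Origin at the middle of its underside.
- spoon: Wooden spoon lying flat, 200 mm long; loose, to be left alone. Origin at the middle of its underside.
Mind the look-alikes: they are no part of the job. Of the things that look like the part that bears scraper_grip, the largest one is meant.

How it is judged (in metres and radians):
On the way, in this order (a step that is already met when the one before it is completed fails the run):
1. the scraper is fully in the holder's slot and let go, with the lid still shut (x of scraper_tip in the frame of slot between 0.075 and 0.105 m and y of scraper_tip in the frame of slot between -0.02 and 0.02 m and z of scraper_tip in the frame of slot between -0.006 and 0.014 m and angle between the x axis of scraper_tip and the x axis of slot, either way round below 0.2 rad and angle between scraper_tip's own z axis and vertical below 0.2 rad and contact force between the fingers and scraper below 0.05 N and linear speed of scraper below 0.02 m/s and value of joint press_lid below 0.03 rad), for 0.2 s.
2. the latch is pulled sideways until the ball is free (value of joint press_latch above 0.014 m).
3. the tongue is lifted off the ball (z of coupler in the frame of ball between 0.07 and 0.14 m), for 0.2 s.
At the end, for the whole second after the job is handed in: The scraper lies in the slot, its front edge at least 75 mm past the mouth (20 mm short of the back wall), within 0.2 rad of straight and level, let go; the coupler is 70 to 140 mm above the ball, the lid at rest (under 0.05 rad/s), and the fingers are carrying it (all of step 3 and x of scraper_tip in the frame of slot between 0.075 and 0.105 m and y of scraper_tip in the frame of slot between -0.02 and 0.02 m and z of scraper_tip in the frame of slot between -0.006 and 0.014 m and angle between the x axis of scraper_tip and the x axis of slot, either way round below 0.2 rad and angle between scraper_tip's own z axis and vertical below 0.2 rad and contact force between the fingers and scraper below 0.05 N and contact force between the fingers and press_lid above 0.5 N and velocity of joint press_lid between -0.05 and 0.05 rad/s); the arm keeps its last pose, push and grip.
It fails at once if a bystander (pot, mug, bottle, jar, shaker, grater or spoon) is moved by more than 30 mm (distance of any of pot, mug, oil, jar, shaker, grater, spoon from where it was at the start of the episode above 0.03 m).
It also fails if it takes over 51 s, if anything falls off the work surface, if the arm or the gripper's body presses on something with over 40 N, if the wrist force passes 120 N, or if a joint passes its speed limit or range.

## Working session

There is one attempt and no reset: what is moved stays moved. The work goes in short steps, Python scripts to look and compute and a shell command to move; the robot and the scene stay as the last step left them, time stands still between calls to the robot, and variables do not carry over. Pictures are saved under pics/ and viewed, and the job is handed in when it is done.

```bash
ls; mkdir -p pics; cat > h.py <<'E'
import numpy as np,cv2
from workcell import ctrl
def cam(n,save=None):
    d=ctrl.read_camera(n)
    if save: cv2.imwrite('pics/'+save,cv2.cvtColor(d['image'],cv2.COLOR_RGB2BGR))
    np.savez('/tmp/%s.npz'%(save or n),**d)
    return d
def pts(d):
    im=d['image'];H,W=im.shape[:2];f=H/2/np.tan(np.radians(d['vfov'])/2)
    v,u=np.mgrid[:H,:W];z=d['range_z'].astype(float)
    P=np.stack([(u-d['cx'])/f*z,(v-d['cy'])/f*z,z,np.ones_like(z)],-1)@np.array(d['world_from_camera']).T
    P=P[...,:3];P[z==0]=np.nan
    return P
E
python3 - <<'E'
from h import *
for n in ['scene','top','wrist']:
    d=cam(n,n+'0.png');print(n,d['vfov'],np.array(d['world_from_camera']).round(3).tolist())
print(ctrl.get_state(),ctrl.nose_length)
E
```

```text
pics
scene 46.40039277948228 [[0.751, 0.505, -0.425, 1240.911], [0.66, -0.589, 0.466, -736.07], [-0.014, -0.631, -0.776, 1330.216], [0.0, 0.0, 0.0, 1.0]]
top 48.28012442924144 [[-0.014, -0.974, 0.227, 237.212], [-1.0, 0.015, 0.001, 17.968], [-0.005, -0.227, -0.974, 1594.083], [0.0, 0.0, 0.0, 1.0]]
wrist 70.51017253394221 [[0.329, -0.905, -0.271, 279.672], [-0.944, -0.316, -0.092, -563.68], [-0.002, 0.286, -0.958, 382.417], [0.0, 0.0, 0.0, 1.0]]
{'time': 0.15, 'joint_pos': array([-7.18493512e+01,  2.42735847e+01,  9.34208145e+01, -1.71602622e-04,
        6.23704979e+01, -1.08884727e+00]), 'dq': array([ 0.03618165,  0.03958906, -0.25645262, -0.02735257,  0.01316263,
        0.00595316]), 'effort': array([ 3.43854038e-05, -5.44982851e+01, -2.73918754e+01,  6.44370331e-02,
        2.04330019e-02, -6.85648138e-05]), 'tcp_pos': array([ 205.84784661, -589.71428945,  247.09267953]), 'orientation': array([-1.79935112e+02, -1.08131119e-03,  1.92395751e+01]), 'contact_force': array([0.24233043, 0.58440758, 0.20250993]), 'ft_torque': array([-5.94561517e-06, -9.65390081e-03,  4.27206669e-03]), 'width': 88.10517803492868} 25.0
```

View pics/scene0.png

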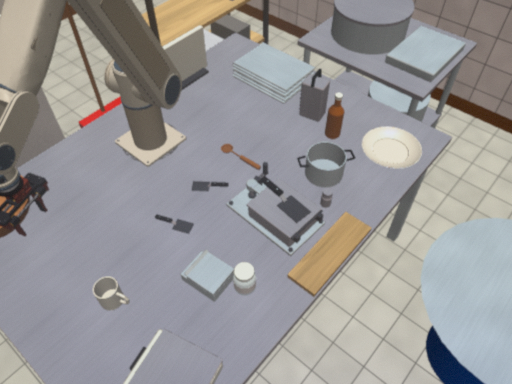

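View pics/top0.png

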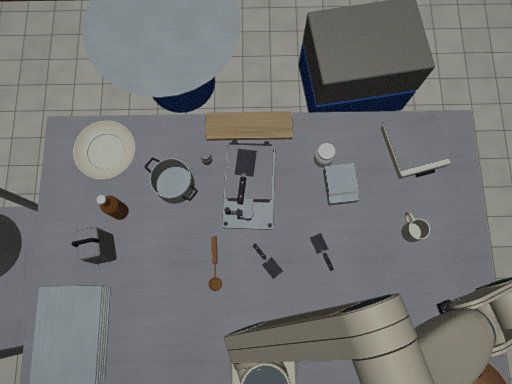

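View pics/wrist0.png

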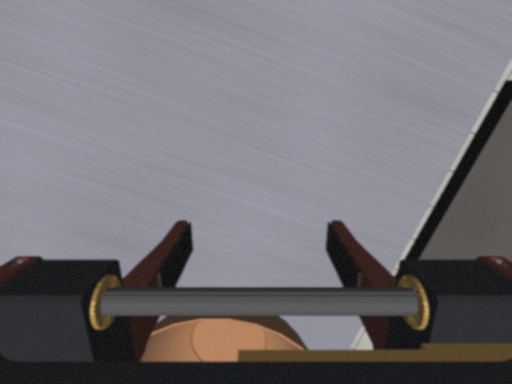

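The top view shows the press at about (248,187) with the scraper on its lid (blade at (246,162), handle at (242,190)). The latch pin and cap are near (235,210), and the holder is at (341,183). Two small look-alike scrapers lie on the table at (268,262) and (322,250).

```bash
python3 - <<'E'
from h import *
d=np.load('/tmp/top0.png.npz');P=pts(d)
im=cv2.cvtColor(d['image'],cv2.COLOR_RGB2BGR)
cv2.imwrite('pics/topc.png',cv2.resize(im[135:235,200:380],None,fx=4.4,fy=4.4,interpolation=cv2.INTER_CUBIC))
d2=np.load('/tmp/scene0.png.npz');im=cv2.cvtColor(d2['image'],cv2.COLOR_RGB2BGR)
cv2.imwrite('pics/scenec.png',cv2.resize(im[155:300,170:340],None,fx=4,fy=4,interpolation=cv2.INTER_CUBIC))
for v in range(138,234,5): print(v,' '.join('%4.0f'%z for z in P[v,220:362:4,2]))
print(P[185,[220,250,342]],P[140,250],P[230,250])
E
```

```text
138   26   27  nan   14   18   28   19   22   18  nan   16   20   11   14   10   22   15   13   10    2    4    6    7   -3   -1    2   -1    0    1    4   -2   -2    3    2    1   -3
143   -1   -3    1   89   88   88   89   93   84   -6    0   84   81    7    2    4    3    1   -2    2   -2   -4   -0    5    2    0  102   99   -0    1   -0   -7    2   -4    1    2
148    2   -2   91   87   88   87   95   81   85   89   87   92   94   96    7   -4   -6    1    7    4    2   -4   -1   -7    9   98  100   97  102    3   -1    3    5    4   -2   -2
153    2   -7   90   87   91   86   88   93   85   89   90   87   84   90   -6    2    2   -1    1   -5    6   -1    1    0   80   95   96   95   99    0   -4   -5    3   -0    0    3
158   -3   -1   85   95   91   96   91   86   92   90   92   90   89   91    2    7    3    4    4    4   -1    7    4   -6   64   75  100  100   77    0   -0   -1    3    6   -9   -6
163    5   -5   89   89   94   94   90   94   93   92   89   88   92   14  -10   -3   -2   -4   -2    1    1    4   -2    1   20   52   62   57    3   -1   -3    0   59   58   -0  
[... 2097 characters left out ...]
  10   -9    1   -2    6   -4   -3  nan   -0    1   -1   -2    3    3    9    4    4    0   -0    6   -2    2   -1
228   -5   -3    1    5    8   12   14   13   11   16   18   11   18   15   -3   -6    3   -1   -2    7    1   -7   -1   -2    4   -0   -1   -0   -4    7    2   -1    2    3    1    3
233    2    0   -1    3    2   -0    8   -5    6    3   -2    1    1   13    4    3   -2   -3   -1   -1    4   -1    5    3    7    7    1   -3    0   -0   -8    0   -2    0   -0    0
[[ 654.378836    151.80220142    7.39241709]
 [ 631.63383632   35.99909598   87.57639517]
 [ 633.7267222  -303.77736143   59.76617959]] [836.96761503  34.89149155   2.31948212] [481.18704255  39.17120931  -7.1916767 ]
```

View pics/topc.png

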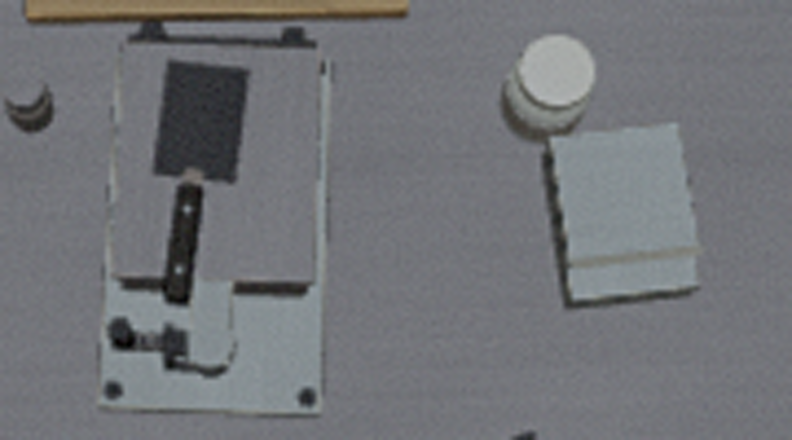

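View pics/scenec.png

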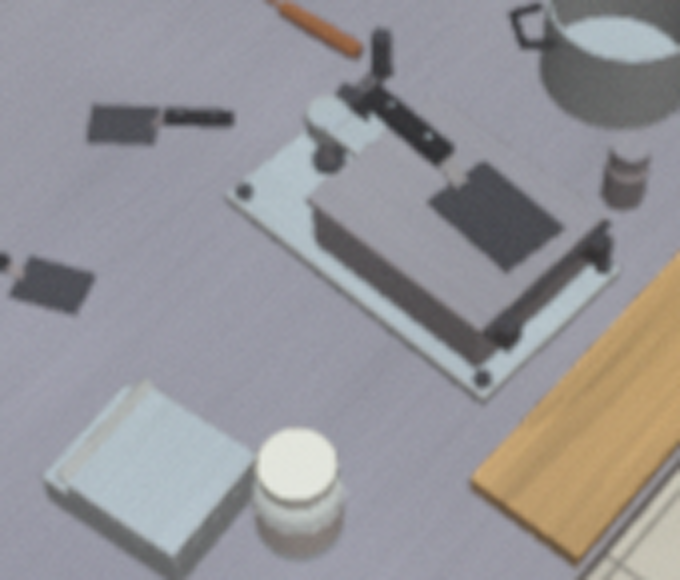

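The crops show the holder to the right of the press (about (625,215) in the enlarged top crop). Its sill and lip face the robot, and the jar stands close behind its left rear corner. The scraper's handle points towards the robot.

```bash
cat >> h.py <<'E'
def ray(d,u,v,z):
    H=384;f=H/2/np.tan(np.radians(float(d['vfov']))/2);T=np.array(d['world_from_camera'])
    r=np.stack([(np.asarray(u,float)-d['cx'])/f,(np.asarray(v,float)-d['cy'])/f,np.ones(np.shape(u))],-1)@T[:3,:3].T
    return T[:3,3]+r*((z-T[2,3])/r[...,2])[...,None]
def rect(d,m,z):
    c=max(cv2.findContours(m.astype(np.uint8),0,cv2.CHAIN_APPROX_NONE)[0],key=cv2.contourArea)[:,0]
    X=ray(d,c[:,0],c[:,1],z)[:,:2].astype(np.float32)
    r=cv2.minAreaRect(X);return r
E
python3 - <<'E'
from h import *
d=np.load('/tmp/top0.png.npz');P=pts(d);g=d['image'].astype(int);mx=g.max(2)
def R(n,m,z):
    r=rect(d,m,z);print(n,np.round(r[0],1),np.round(r[1],1),round(r[2],2),m.sum(), np.round(cv2.boxPoints(r)).tolist())
v,u=np.mgrid[:384,:512]
zs=cv2.medianBlur(np.nan_to_num(P[...,2]).astype(np.float32),5)
box=lambda u0,u1,v0,v1:(u>=u0)&(u<u1)&(v>=v0)&(v<v1)
print('lid gray',g[160,230],'blade',g[160,245],'handle',g[190,242],'holder',g[180,340],'lip',g[194,340],'sill',g[200,340],'base',g[222,270],'table',g[230,300],'pin',g[210,227])
lid=box(218,280,138,205)&(zs>70)
R('lid',lid,88)
R('blade',box(232,262,146,178)&(mx<75),91)
R('handle',box(234,250,177,205)&(mx<60),120)
h=box(315,370,155,210)&(zs>50)&(zs<72)&(P[...,0]<720)&(g[...,2]>0)
R('holder top',h&(u>322),62)
E
```

```text
lid gray [111 114 122] blade [49 52 56] handle [37 36 34] holder [131 138 144] lip [125 127 119] sill [138 147 149] base [134 144 148] table [116 116 123] pin [41 47 50]
lid [681.5  39.8] [167.6 242.9] 87.06 2673 [[556.0, -38.0], [799.0, -50.0], [807.0, 117.0], [565.0, 130.0]]
blade [717.4  52.2] [67.7 98.7] 82.48 468 [[664.0, 25.0], [762.0, 12.0], [771.0, 79.0], [673.0, 92.0]]
handle [606.2  68.3] [30.9 98. ] 75.82 154 [[555.0, 65.0], [650.0, 41.0], [658.0, 71.0], [563.0, 95.0]]
holder top [ 662.8 -301.1] [129.1 111.4] 5.29 909 [[593.0, -252.0], [604.0, -362.0], [732.0, -351.0], [722.0, -240.0]]
```

```bash
python3 -m inch '[[0.9,0.7,0.5,0,0,-0.6,0],[0.9,0.7,0.5,0,0,-0.6,0],[0.9,0.7,0.5,0,0,-0.6,0],[0.9,0.7,0.5,0,0,-0.6,0],[0.9,0.7,0.5,0,0,-0.6,0],[0.9,0.7,0.5,0,0,-0.6,0],[0.9,0.7,0.5,0,0,-0.6,0],[0.9,0.7,0.5,0,0,-0.6,0]]' 60
python3 -m inch '[[1,0.8,0,0,0,0,0],[1,0.8,0,0,0,0,0],[1,0.8,0,0,0,0,0],[1,0.8,0,0,0,0,0],[1,0.8,0,0,0,0,0],[1,0.8,0,0,0,0,0],[1,0.8,0,0,0,0,0],[1,0.8,0,0,0,0,0]]'
```

```text
time: 1.15
tcp_pos: [351.7, -473.0, 325.8]
orientation: [-179.6, 0.1, -0.8]
contact_force: [0.3, -0.1, 0.4]
width: 87.7
time: 2.15
tcp_pos: [515.8, -339.8, 324.6]
orientation: [-179.5, 0.2, -0.8]
contact_force: [0.8, -0.0, 0.2]
width: 87.9
```

```bash
python3 -m inch '[[1,0.7,0,0,0,0.2,0],[1,0.7,0,0,0,0,0],[1,0.5,0,0,0,0,0],[0,0,0,0,0,0,0]]'
python3 - <<'E'
from h import *
cam('wrist','w1.png')
E
```

```text
time: 2.65
tcp_pos: [579.2, -298.8, 323.5]
orientation: [-179.4, 0.3, 0.1]
contact_force: [-0.5, -0.0, 0.6]
width: 88.0
```

View pics/w1.png

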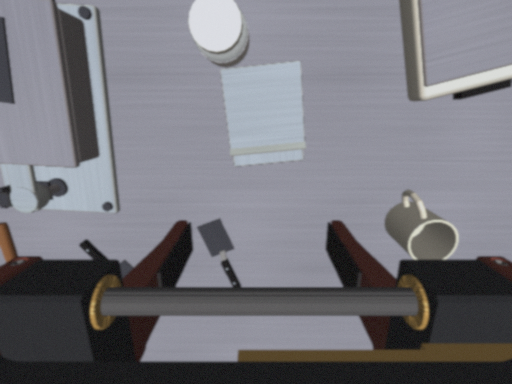

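The wrist view shows the holder with its rear edge from (222,70) to (300,62), the lip line from (231,152) to (304,145) and the sill front from (235,165) to (302,158).

```bash
python3 - <<'E'
from h import *
d=np.load('/tmp/w1.png.npz');P=pts(d);im=cv2.cvtColor(d['image'],cv2.COLOR_RGB2BGR)
cv2.imwrite('pics/w1c.png',cv2.resize(im[50:180,200:325],None,fx=4.5,fy=4.5,interpolation=cv2.INTER_CUBIC))
Z=P[...,2]
h=(Z>52)&(Z<75);v,u=np.mgrid[:384,:512];h&=(u>215)&(u<312)&(v>60)&(v<170)
for vv in range(60,172,3):
    s=P[vv,245:290];print(vv,np.nanmedian(s,axis=0).round(1))
E
```

```text
60 [ 730.  -307.1   -1.4]
63 [ 725.7 -307.2   -0.9]
66 [ 713.3 -306.3   58.1]
69 [ 709.5 -306.3   58.5]
72 [ 705.8 -306.3   58.3]
75 [ 702.  -306.4   58.6]
78 [ 698.2 -307.1   58.5]
81 [ 694.4 -306.5   58.3]
84 [ 690.6 -306.5   58.4]
87 [ 686.7 -306.5   58.3]
90 [ 682.8 -306.6   58.6]
93 [ 679.  -306.6   58.4]
96 [ 675.  -306.7   58.2]
99 [ 671.1 -307.4   58.5]
102 [ 667.1 -306.8   58.5]
105 [ 663.1 -307.5   58.4]
108 [ 659.1 -306.8   58.4]
111 [ 655.  -306.8   58.2]
114 [ 651.  -306.9   58.4]
117 [ 646.9 -306.9   58.2]
120 [ 642.7 -307.    58. ]
123 [ 638.6 -307.    58.4]
126 [ 634.4 -307.1   58.2]
129 [ 630.2 -307.1   58.5]
132 [ 626.  -307.1   58.4]
135 [ 621.7 -307.2   58.3]
138 [ 617.4 -307.2   58.2]
141 [ 613.1 -307.3   58.4]
144 [ 608.8 -307.3   58.8]
147 [ 604.8 -307.3   61.5]
150 [ 601.  -307.3   65.1]
153 [ 592.6 -307.9   39.1]
156 [ 587.8 -307.9   38.4]
159 [ 583.1 -307.9   38.2]
162 [ 578.2 -308.    37.8]
165 [ 565.6 -308.8   -1.3]
168 [ 560.3 -308.9   -1.7]
171 [ 555.  -308.9   -1.6]
```

View pics/w1c.png

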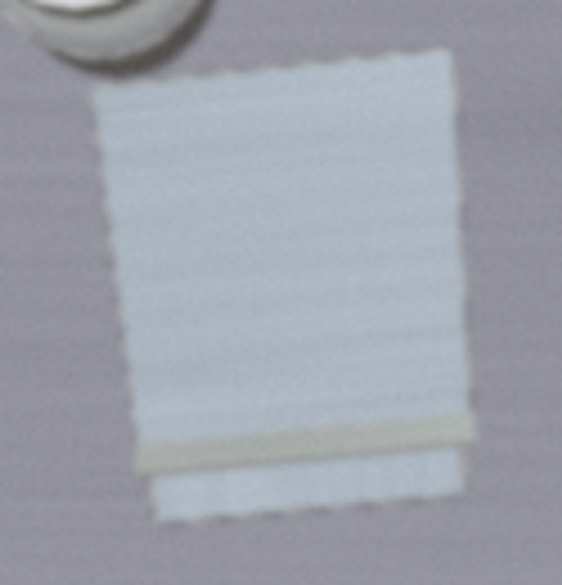

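```bash
python3 - <<'E'
from h import *
d=np.load('/tmp/w1.png.npz');P=pts(d);Z=P[...,2]+1.5
v,u=np.mgrid[:384,:512];B=(u>210)&(u<315)&(v>58)&(v<172)
def R(n,m,z):
    r=rect(d,m,z-1.5);print(n,np.round(r[0],1),np.round(r[1],1),round(r[2],2),np.round(cv2.boxPoints(r),1).tolist())
    return r
jar=(u<255)&(v<66)
R('top flat',B&~jar&(Z>56)&(Z<61.3),60)
R('top+lip',B&~jar&(Z>55),62)
m=B&(Z>35)&(Z<46)&(v>145)
R('sill',m,40)
R('all',B&~jar&(Z>35),50)
# edges by lines: left/right edges of flat top
m=B&~jar&(Z>56)&(Z<62)
L=[];Rr=[]
for vv in range(76,142):
    us=np.where(m[vv])[0]; L.append(ray(d,us[0]-.5,vv,58.4));Rr.append(ray(d,us[-1]+.5,vv,58.4))
L=np.array(L);Rr=np.array(Rr)
for A in (L,Rr): p=np.polyfit(A[:,0],A[:,1],1);print('yaw',np.degrees(np.arctan(p[0])),np.polyval(p,[600,700]))
# rear and front edge columns
for f,nm in((0,'rear'),(-1,'front')):
    A=[]
    for uu in range(260,296) if f==0 else range(240,298):
        vs=np.where((m if f==0 else B&(Z>35))[:,uu])[0]; A.append(ray(d,uu,vs[f]+(-.5 if f==0 else .5),58.4 if f==0 else 38.5))
    A=np.array(A);p=np.polyfit(A[:,1],A[:,0],1);print(nm,np.degrees(np.arctan(p[0])),np.polyval(p,-307))
E
python3 -m inch '[[-0.3,1,0.2,0,0,0,0],[-0.3,1,0,0,0,0,0],[-0.3,1,0,0,0,0,0],[0,1,0,0,0,0,0],[0,1,0,0,0,0,0],[0,1,0,0,0,0,0],[0,1,0,0,0,0,0],[0,1,0,0,0,0,0]]'
python3 -m inch '[[0.3,1,0,0,0,0,0],[0.3,1,0,0,0,0,0],[0.3,1,0,0,0,0,0],[0,1,0,0,0,0,0],[0,1,0,0,0,0,0],[0,1,0,0,0,0,0],[0,1,0,0,0,0,0],[0,1,0,0,0,0,0]]'
python3 -m inch '[[0,1,0,0,0,0,0],[0,0,0,0,0,0,0]]'
python3 - <<'E'
from h import *
cam('wrist','w2.png')
E
```

```text
top flat [ 659.5 -301.5] [111.7 109.6] 5.63 [[598.5999755859375, -252.39999389648438], [609.2999877929688, -361.5], [720.4000244140625, -350.5], [709.7000122070312, -241.5]]
top+lip [ 656.  -302.2] [118.2 110.4] 5.62 [[591.7999877929688, -253.0], [602.5999755859375, -362.8999938964844], [720.2000122070312, -351.29998779296875], [709.4000244140625, -241.5]]
sill [ 585.2 -308.4] [ 17.1 108.7] 5.62 [[571.4000244140625, -255.1999969482422], [582.0, -363.29998779296875], [599.0, -361.6000061035156], [588.4000244140625, -253.5]]
all [ 647.6 -303. ] [138.5 113.7] 5.63 [[573.0999755859375, -253.3000030517578], [584.2999877929688, -366.3999938964844], [722.0999755859375, -352.79998779296875], [710.9000244140625, -239.6999969482422]]
yaw 5.607661476484892 [-252.24283751 -242.42425125]
yaw 5.676229162783402 [-362.27502238 -352.33559497]
rear -5.965314946132124 716.0992098763651
front -5.64468355845359 576.4185765432877
time: 3.7
tcp_pos: [556.9, -129.2, 328.3]
orientation: [-179.4, 0.3, -0.1]
contact_force: [0.7, -0.4, -0.1]
width: 87.8
time: 4.7
tcp_pos: [574.6, 42.4, 328.0]
orientation: [-179.4, 0.4, -0.1]
contact_force: [0.7, -0.0, -0.6]
width: 87.6
time: 4.95
tcp_pos: [574.5, 65.4, 328.1]
orientation: [-179.4, 0.4, 0.1]
contact_force: [-0.7, -1.0, 0.4]
width: 87.7
```

View pics/w2.png

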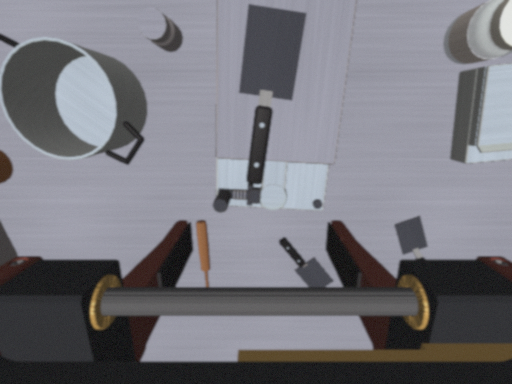

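The wrist view shows the scraper clearly, with its blade at (272,52) and its handle from (264,108) to (256,182). The latch pin is at (221,200) and the cap at (272,196).

```bash
python3 - <<'E'
from h import *
d=np.load('/tmp/w2.png.npz');P=pts(d);Z=P[...,2]+1.5;g=d['image'].astype(int);mx=g.max(2)
v,u=np.mgrid[:384,:512]
def R(n,m,z):
    r=rect(d,m,z-1.5);b=cv2.boxPoints(r);print(n,np.round(r[0],1),np.round(r[1],1),round(r[2],2),np.round(b,1).tolist());return b
print('lid z',np.nanmedian(Z[60:140,310:330]),'handle z',np.nanmedian(Z[120:170,257:262]),'table',np.nanmedian(Z[200:250,150:170]))
box=lambda u0,u1,v0,v1:(u>=u0)&(u<u1)&(v>=v0)&(v<v1)
b=R('blade',box(235,310,2,104)&(mx<80),91)
h=R('handle',box(246,274,104,184)&(mx<70)&(Z>100),120)
m=box(210,232,188,215)&(Z>125);print('pin',m.sum(),np.nanmedian(P[m],axis=0),R('pin',m,137))
m=box(255,292,178,214)&(Z>80)&(Z<95);print('cap',np.nanmedian(P[m],axis=0));R('cap',m,89)
m=box(210,360,0,175)&(Z>80)&(Z<96)
for f in(0,-1):
    A=[]
    for vv in range(10,150):
        us=np.where(m[vv])[0];A.append(ray(d,us[f]+(-.5 if f==0 else .5),vv,86.5))
    A=np.array(A);p=np.polyfit(A[:,0],A[:,1],1);print('lid edge yaw',np.degrees(np.arctan(p[0])),np.polyval(p,[560,640]))
A=[]
for uu in list(range(222,242))+list(range(295,330)):
    vs=np.where(m[:,uu])[0];A.append(ray(d,uu,vs[-1]+.5,86.5))
A=np.array(A);p=np.polyfit(A[:,1],A[:,0],1);print('lid front',np.degrees(np.arctan(p[0])),np.polyval(p,40))
E
```

```text
lid z 87.8277651001348 handle z 119.92565776004227 table 0.36074222196859296
blade [718.3  50.4] [58.8 95.9] 82.34 [[666.9000244140625, 27.600000381469727], [761.9000244140625, 14.800000190734863], [769.7999877929688, 73.0999984741211], [674.7999877929688, 85.9000015258789]]
handle [607.6  68.7] [18.6 97.2] 82.29 [[558.2000122070312, 66.0], [654.5999755859375, 53.0], [657.0999755859375, 71.4000015258789], [560.7000122070312, 84.4000015258789]]
pin [536.5 118. ] [18.9 21.7] 70.85 [[523.2000122070312, 112.5999984741211], [543.5999755859375, 105.5], [549.7999877929688, 123.30000305175781], [529.4000244140625, 130.5]]
pin 203 [536.15603351 117.96804468 134.36654773] [[523.15796  112.60481 ]
 [543.646    105.48895 ]
 [549.8458   123.339386]
 [529.3578   130.45525 ]]
cap [535.91541561  50.6993239   86.88758591]
cap [535.4  51.7] [47.1 45.1] 0.2 [[511.79998779296875, 74.19999694824219], [512.0, 29.0], [559.0, 29.200000762939453], [558.9000244140625, 74.30000305175781]]
lid edge yaw -2.647912605529053 [130.52518872 126.82537085]
lid edge yaw -2.985095540214752 [-35.54907232 -39.72082724]
lid front 2.858319517474164 582.9017937785543
```

```bash
python3 -m inch '[[0.33,0,-1,0,0,-0.26,0],[0.33,0,-1,0,0,-0.26,0],[0.33,0,-1,0,0,-0.26,0],[0.33,0,-1,0,0,-0.26,0],[0.33,0,-1,0,0,-0.26,0],[0.33,0,-1,0,0,-0.26,0],[0.33,0,-1,0,0,-0.26,0],[0.33,0,-1,0,0,-0.26,0]]'
```

```text
time: 6.0
tcp_pos: [630.4, 61.2, 156.3]
orientation: [-179.5, 0.4, -9.1]
contact_force: [0.1, -0.9, -0.5]
width: 87.8
```

```bash
python3 -m inch '[[-0.2,0.15,-0.8,0,0,0.2,0],[-0.1,0.1,-0.8,0,0,0.15,0],[0,0,-0.1,0,0,0,0]]'
```

```text
time: 6.38
tcp_pos: [623.1, 66.7, 118.1]
orientation: [-179.5, 0.5, -7.6]
contact_force: [-0.0, 0.1, -0.5]
width: 87.9
```

```bash
python3 -m inch '[[0,0,-0.03,0,0,0,1],[0,0,0,0,0,0,1],[0,0,0,0,0,0,1],[0,0,0,0,0,0,1],[0,0,0,0,0,0,1],[0,0,0,0,0,0,1]]' 60
```

```text
time: 7.12
tcp_pos: [624.7, 66.8, 120.0]
orientation: [-179.5, 0.3, -7.6]
contact_force: [-0.1, 0.5, 0.9]
width: 31.4
```

```bash
python3 -m inch '[[0,0,0,0,0,0,1],[0,0,0,0,0,0,1],[0,0,0,0,0,0,1]]' 60
```

```text
time: 7.5
tcp_pos: [624.7, 66.8, 120.1]
orientation: [-179.5, 0.3, -7.6]
contact_force: [0.5, 0.8, 0.5]
width: 21.4
```

```bash
python3 -m inch '[[0,0,0.5,0,0,0,1],[0,0,1,0,0,0,1],[0,0,1,0,0,0,1],[0,0,1,0,0,0,1],[0,0,0.5,0,0,0,1],[0,0,0,0,0,0,1]]'
python3 - <<'E'
from h import *
cam('wrist','w3.png')
d=cam('scene','s3.png')
im=cv2.imread('pics/s3.png');cv2.imwrite('pics/s3c.png',cv2.resize(im[90:280,150:360],None,fx=3.1,fy=3.1,interpolation=cv2.INTER_CUBIC))
E
```

```text
time: 8.25
tcp_pos: [624.0, 66.7, 206.6]
orientation: [-179.5, 0.3, -7.6]
contact_force: [0.9, -0.3, -2.7]
width: 21.6
```

View pics/w3.png

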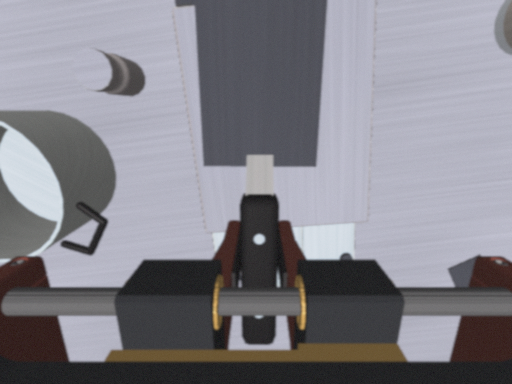

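View pics/s3c.png

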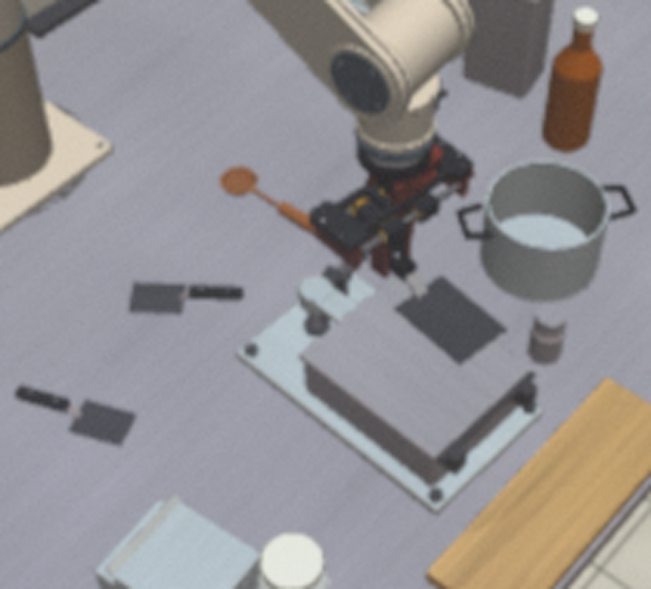

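The scraper is held and clear of the lid. The wrist view shows the blade straight ahead (rear edge at v≈165, u 204–317), centred on the fingers at u≈260.

```bash
python3 - <<'E'
from h import *
d=np.load('/tmp/w3.png.npz');P=pts(d);g=d['image'];s=ctrl.get_state();print(s['tcp_pos'],s['orientation'])
m=(g.max(2)<80);m[170:]=0;m[:,:190]=0;m[:,335:]=0
m&=(np.abs(P[...,2]-np.nanmedian(P[20:150,220:300,2]))<12)
A=P[m];A=A[np.isfinite(A[:,2])];c=np.linalg.lstsq(np.c_[A[:,:2]-A[:,:2].mean(0),np.ones(len(A))],A[:,2],rcond=None)[0];print('slope deg',np.degrees(c[:2]),c[2],A.mean(0))
E1=[]
for vv in range(10,160):
    us=np.where(m[vv])[0]
    E1.append([np.r_[ray(d,us[0]-.5,vv,c[2])[:2]],np.r_[ray(d,us[-1]+.5,vv,c[2])[:2]]])
E1=np.array(E1)
for k in(0,1):
    p=np.polyfit(E1[:,k,0],E1[:,k,1],1);print('yaw',np.degrees(np.arctan(p[0])),np.polyval(p,[624,700]))
vs=[np.where(m[:,uu])[0][-1]+.5 for uu in range(215,305)]
R=np.array([ray(d,uu,v,c[2])[:2] for uu,v in zip(range(215,305),vs)]);print('rear mid',R.mean(0))
E
```

```text
[623.34140181  66.69812735 205.26660982] [-179.4863289     0.40220079   -7.61046382]
slope deg [0. 0.] 0.0 [nan nan nan]<stdin>:5: RuntimeWarning: Mean of empty slice.
  ret = um.true_divide(
Traceback (most recent call last):
IndexError: index 0 is out of bounds for axis 0 with size 0
```

```bash
python3 - <<'E'
from h import *
d=np.load('/tmp/w3.png.npz');g=d['image']
m=(g.max(2)<85);m[170:]=0;m[:,:185]=0;m[:,340:]=0
z=176.
E1=np.array([[ray(d,np.where(m[v])[0][0]-.5,v,z)[:2],ray(d,np.where(m[v])[0][-1]+.5,v,z)[:2]] for v in range(12,158)])
w=np.hypot(*(E1[:,0]-E1[:,1]).T);print('width near tip/rear',np.median(w[:20]),np.median(w[-20:]),E1[0].mean(0),E1[-1].mean(0))
for k in(0,1):
    p=np.polyfit(E1[:,k,0],E1[:,k,1],1);print('yaw',np.degrees(np.arctan(p[0])),np.polyval(p,[624,700]))
R=np.array([ray(d,uu,np.where(m[:,uu])[0][-1]+.5,z)[:2] for uu in range(215,305)]);print('rear mid',R.mean(0))
E
```

```text
Traceback (most recent call last):
IndexError: index 0 is out of bounds for axis 0 with size 0
```

```bash
python3 - <<'E'
from h import *
d=np.load('/tmp/w3.png.npz');g=d['image'];print(g.shape,g[100,200:330:20].tolist(),g[20,180:340:10].max(1), d['range_z'][100,200:330:20])
E
```

```text
(384, 512, 3) [[121, 122, 132], [85, 86, 95], [83, 86, 93], [85, 85, 93], [82, 82, 91], [83, 84, 93], [133, 133, 145]] [195 194  93  94  95  94  94  93  93  90  94  93  93  92  91 199] [156.73558 156.63708 157.0067  156.63817 156.66473 157.57579 241.3591 ]
```

Just a brightness threshold (the blade reads about 93), so I'm rerunning with 112.

```bash
cat > blade.py <<'E'
from h import *
import sys
d=np.load(sys.argv[1]);g=d['image'];P=pts(d)
m=(g.max(2)<112);m[172:]=0;m[:,:185]=0;m[:,340:]=0
z=np.nanmedian(P[20:150,220:300,2])
A=P[m];A=A[np.isfinite(A[:,2])];A=A[abs(A[:,2]-z)<12];mu=A.mean(0)
c=np.linalg.lstsq(np.c_[A[:,:2]-mu[:2],np.ones(len(A))],A[:,2],rcond=None)[0];print('slope deg',np.degrees(c[:2]),'at',mu)
E1=[]
for v in range(12,155):
    us=np.where(m[v])[0]; E1.append([P[v,us[0]+2,:2],P[v,us[-1]-2,:2]])
E1=np.array(E1)
for k in(0,1):
    p=np.polyfit(E1[:,k,0],E1[:,k,1],1);print('yaw',np.degrees(np.arctan(p[0])),np.polyval(p,[mu[0]-80,mu[0]]))
ok=[u for u in range(215,305) if m[150,u]]
print('rear mid',np.mean([ray(d,u,np.where(m[:160,u])[0][-1]+.5,z)[:2] for u in ok],0) if 0 else np.mean([P[163,u] for u in ok],0))
E
python3 blade.py /tmp/w3.png.npz
```

```text
slope deg [-0.13598597  0.23138964] at [717.22401231  54.24328645 175.67252983]
 ** On entry to DLASCL parameter number  4 had an illegal value
 ** On entry to DLASCL parameter number  4 had an illegal value
 ** On entry to DLASCL parameter number  4 had an illegal value
 ** On entry to DLASCL parameter number  4 had an illegal value
 ** On entry to DLASCL parameter number  5 had an illegal value
 ** On entry to DLASCL parameter number  4 had an illegal valueTraceback (most recent call last):
  File "blade.py", line 13, in <module>
    p=np.polyfit(E1[:,k,0],E1[:,k,1],1);print('yaw',np.degrees(np.arctan(p[0])),np.polyval(p,[mu[0]-80,mu[0]]))
    c, resids, rank, s = lstsq(lhs, rhs, rcond)
                         ~~~~~^^^^^^^^^^^^^^^^^
    x, resids, rank, s = _umath_linalg.lstsq(a, b, rcond,
                         ~~~~~~~~~~~~~~~~~~~^^^^^^^^^^^^^
                                             signature=signature)
                                             ^^^^^^^^^^^^^^^^^^^^
    raise LinAlgError("SVD did not converge in Linear Least Squares")
numpy.linalg.LinAlgError: SVD did not converge in Linear Least Squares
```

```bash
python3 - <<'E'
from h import *
d=np.load('/tmp/w3.png.npz')
for z in(175.7,177): print(ray(d,[204,260.5,317,205,322],[165.5,165.5,165.5,100,30],z).round(1).tolist())
t=np.array([623.34,66.7]);a=np.radians(-7.6);e=np.array([np.cos(a),np.sin(a)]);n=np.array([-e[1],e[0]])
for z in(175.7,177):
  for u in(204,260.5,317):
    q=ray(d,u,165.5,z)[:2]-t;print(q@e,q@n)
  for uv in((197,30),(326,30)): q=ray(d,*uv,z)[:2]-t;print('  e',q@e,q@n)
E
python3 -m inch '[[-0.5,-1,0,0,0,0.15,1],[-0.5,-1,0,0,0,0.15,1],[-0.5,-1,0,0,0,0.15,1],[-0.5,-1,0,0,0,0.15,1],[-0.5,-1,0,0,0,0.15,1],[-0.5,-1,0,0,0,0.15,1],[-0.5,-1,0,0,0,0.15,1],[-0.5,-1,0,0,0,0.15,1]]'
python3 -m inch '[[-0.5,-1,0,0,0,0.15,1],[-0.5,-1,0,0,0,0.15,1],[-0.5,-1,0,0,0,0.15,1],[-0.5,-1,0,0,0,0.15,1],[-0.5,-1,0,0,0,0.15,1],[-0.5,-1,0,0,0,0.15,1],[-0.5,-1,0,0,0,0.15,1],[-0.5,-1,0,0,0,0.15,1]]'
```

```text
[[673.3, 95.2, 175.7], [668.7, 60.4, 175.7], [664.1, 25.7, 175.7], [711.2, 87.2, 175.7], [738.0, 17.8, 175.7]]
[[673.5, 94.9, 177.0], [669.0, 60.3, 177.0], [664.4, 25.9, 177.0], [711.1, 87.0, 177.0], [737.7, 18.0, 177.0]]
45.75312369246552 34.86469765585941
45.809100737122364 -0.26433877559767227
45.86483349080977 -35.240067607232525
  e 120.31797917574676 34.228469392114434
  e 120.10539194865649 -35.508241186067764
46.01705775060134 34.583581147144045
46.07259619123388 -0.2702042980632124
46.12789225502102 -34.97188337389282
  e 119.99766578230808 33.9523380032562
  e 119.78674426683027 -35.23795569833686
time: 9.35
tcp_pos: [536.6, -96.2, 197.3]
orientation: [-179.5, 1.2, -2.5]
contact_force: [-0.7, -0.3, -1.9]
width: 21.4
time: 10.35
tcp_pos: [449.3, -259.9, 190.3]
orientation: [-179.2, 1.9, 2.5]
contact_force: [-0.0, 0.6, -2.3]
width: 21.9
```

```bash
python3 -m inch '[[-0.35,-0.8,-0.5,0,-0.12,0.2,1],[-0.35,-0.8,-0.8,0,-0.12,0.2,1],[-0.35,-0.8,-1,0,-0.12,0.2,1],[-0.35,-0.8,-1,0,-0.12,0.18,1],[0,0,-1,0,0,0,1],[0,0,0,0,0,0,1]]'
```

```text
time: 11.1
tcp_pos: [417.2, -326.0, 97.9]
orientation: [-179.1, 0.3, 5.6]
contact_force: [0.4, -0.0, -1.4]
width: 21.3
```

```bash
python3 -m inch '[[0,0,-0.5,-0.1,-0.05,0,1],[0,0,-0.5,-0.1,0,0,1],[0,0.03,0,0,0,0,1]]'
python3 - <<'E'
from h import *
d=cam('wrist','w4.png');s=cam('scene','s4.png')
im=cv2.imread('pics/s4.png');cv2.imwrite('pics/s4c.png',cv2.resize(im[180:310,130:280],None,fx=4.5,fy=4.5,interpolation=cv2.INTER_CUBIC))
print(ctrl.get_state()['tcp_pos'],ctrl.get_state()['orientation'])
E
```

```text
time: 11.48
tcp_pos: [417.8, -325.3, 77.4]
orientation: [180.0, 0.1, 5.7]
contact_force: [-0.4, -0.1, -1.9]
width: 21.7
[ 418.16872043 -325.60049904   78.03472427] [1.79924008e+02 5.61347661e-02 5.68122569e+00]
```

View pics/w4.png

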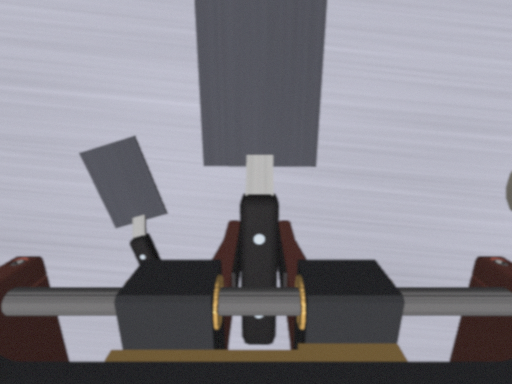

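View pics/s4c.png

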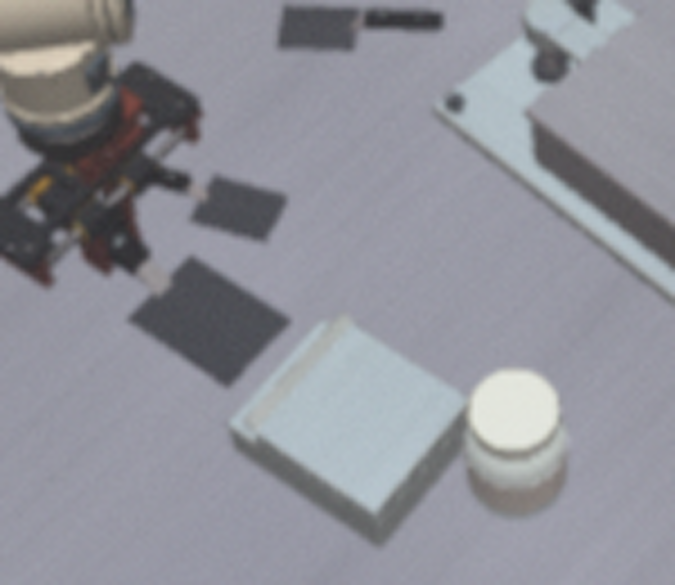

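The blade is level and lined up with the slot, its tip about 14 mm short of the sill. In the scene crop the tip edge is near (260,350) and the mouth near (330,385). Now sliding in.

```bash
python3 -m inch '[[0.5,0.05,-0.1,0,0,0,1],[0.5,0.05,0,0,0,0,1],[0.5,0.05,0,0,0,0,1],[0.5,0.05,0,0,0,0,1],[0.5,0.05,0,0,0,0,1]]'
```

```text
time: 12.2
tcp_pos: [472.6, -320.8, 77.1]
orientation: [179.8, -0.1, 5.7]
contact_force: [0.2, 0.4, -2.7]
width: 21.5
```

```bash
python3 -m inch '[[0.5,0.08,-0.05,0,0,0,1],[0.5,0.07,-0.05,0,0,0,1],[0.5,0.06,-0.05,0,0,0,1],[0.5,0.05,-0.05,0,0,0,1],[0.5,0.05,-0.05,0,0,0,1],[0.5,0.05,-0.05,0,0,0,1]]'
```

```text
time: 12.95
tcp_pos: [536.3, -313.1, 71.5]
orientation: [179.8, 0.0, 5.7]
contact_force: [-8.3, 0.3, 12.3]
width: 21.7
```

```bash
python3 -m inch '[[0.3,0.03,0.06,0,0,0,1],[0.3,0.03,0.02,0,0,0,1],[0.1,0.01,0,0,0,0,1]]'
```

```text
time: 13.32
tcp_pos: [552.0, -311.6, 73.2]
orientation: [179.8, -0.0, 5.7]
contact_force: [0.6, 0.4, -2.3]
width: 21.8
```

```bash
python3 -m inch '[[0,0,-0.05,0,0,0,1],[0,0,0,0,0,0,0.3],[0,0,0,0,0,0,0],[0,0,0,0,0,0,0],[0,0,0,0,0,0,0],[0,0,0,0,0,0,0]]'
python3 - <<'E'
from h import *
d=cam('wrist','w5.png');s=cam('scene','s5.png')
im=cv2.imread('pics/s5.png');cv2.imwrite('pics/s5c.png',cv2.resize(im[180:310,130:280],None,fx=4.5,fy=4.5,interpolation=cv2.INTER_CUBIC))
E
```

```text
time: 14.08
tcp_pos: [552.1, -311.9, 72.5]
orientation: [179.8, -0.1, 5.7]
contact_force: [-0.2, -0.2, 0.3]
width: 68.2
```

View pics/w5.png

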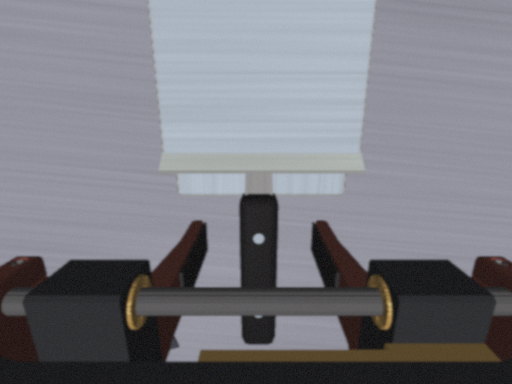

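View pics/s5c.png

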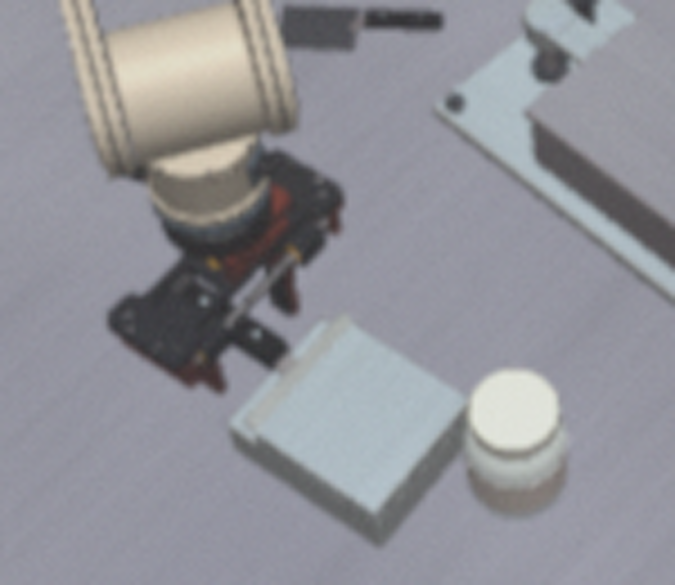

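```bash
python3 - <<'E'
from h import *
d=np.load('/tmp/w5.png.npz')
M=np.array([606.6,-306.6]);a=np.radians(5.64);e=np.array([np.cos(a),np.sin(a)]);n=np.array([-e[1],e[0]])
for nm,u,v,z in(('handle front',260,195,71),('handle rear',259,343,71),('sillL',178,193.5,40),('sillR',345,193.5,40),('lip',261,171,67)):
    q=ray(d,u,v,z-1)[:2]-M;print(nm,(q@e).round(1),(q@n).round(1))
E
```

```text
handle front -19.7 -0.1
handle rear -118.2 0.4
sillL -28.3 53.0
sillR -28.3 -55.6
lip -7.5 -0.6
```

The scraper lies straight in the slot with its handle front at the sill edge (260,195), which puts the tip about 91 mm in. The fingers are open, so I'm lifting off.

```bash
python3 -m inch '[[0,0,0.5,0,0,0,0],[0,0,1,0,0,0,0],[0,0,1,0,0,0,0],[0,0,1,0,0,0,0],[0,0.5,1,0,0,0,0],[0,1,1,0,0,-0.1,0],[0,1,1,0,0,-0.2,0],[0,1,0.5,0,0,-0.2,0]]'
python3 -m inch '[[0,1,0,0,0,-0.15,0],[0,1,0,0,0,-0.15,0],[0,1,0,0,0,-0.15,0],[0,1,0,0,0,-0.15,0],[0,1,0,0,0,-0.15,0],[0,1,0,0,0,-0.15,0],[0,1,0,0,0,-0.15,0],[0,1,0,0,0,-0.15,0]]'
python3 -m inch '[[0,1,0,0,0,-0.1,0.3],[0,1,0,0,0,-0.1,0.3],[0,1,0,0,0,-0.1,0.3],[0,1,0,0,0,-0.1,0.3],[0,1,0,0,0,-0.1,0.3],[0,1,0,0,0,0,0.3],[0,1,0,0,0,0,0.3],[0,0,0,0,0,0,0.3]]'
```

```text
time: 15.18
tcp_pos: [552.6, -239.8, 226.0]
orientation: [179.6, -0.4, 3.5]
contact_force: [-0.5, -0.5, 0.0]
width: 87.8
time: 16.18
tcp_pos: [552.2, -69.9, 238.5]
orientation: [179.5, -1.0, -1.3]
contact_force: [0.0, -0.3, -0.5]
width: 87.9
time: 17.18
tcp_pos: [549.5, 79.9, 248.8]
orientation: [179.6, -1.4, -3.2]
contact_force: [-0.2, 0.1, -0.7]
width: 61.7
```

```bash
python3 - <<'E'
from h import *
d=cam('wrist','w6.png');d=cam('scene','s6.png')
E
```

```text
(no output)
```

View pics/w6.png

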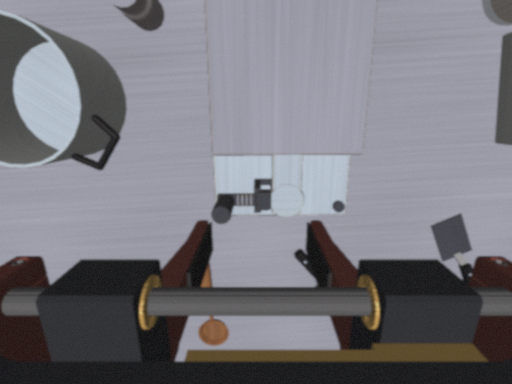

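View pics/s6.png

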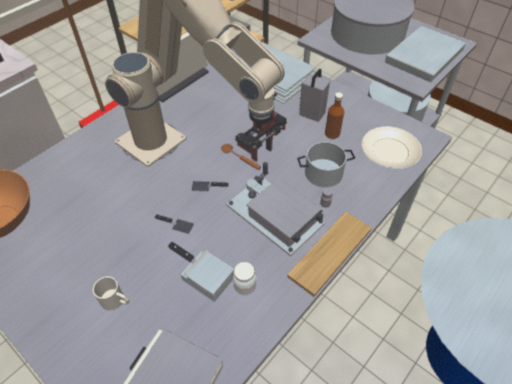

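The wrist view shows the pin from (226,198) at its base to (221,214) at its top, with the spring bar and guide block at (262,195) and the cap at (287,200). The scene view shows the scraper in the holder and everything else undisturbed.

```bash
python3 - <<'E'
from h import *
d=np.load('/tmp/w6.png.npz');P=pts(d);Z=P[...,2];g=d['image']
print(np.array2string(Z[190:228:3,205:245:3].round(0)))
print('lid',np.nanmedian(Z[60:140,230:350]))
v,u=np.mgrid[:384,:512];B=(u>205)&(u<240)&(v>185)&(v<228)
m=B&(Z>130);print(m.sum(),np.nanmean(P[m],0),u[m].mean(),v[m].mean(), [ (P[m][:,k].min().round(1),P[m][:,k].max().round(1)) for k in range(3)])
m2=B&(Z>95)&(Z<128);print('side',np.nanmean(P[m2],0))
q=B&(Z>70)&(Z<95)
m=(u>240)&(u<310)&(v>175)&(v<220)&(Z>84)&(Z<95);print('cap+',np.nanmean(P[m],0),[(P[m][:,k].min().round(1),P[m][:,k].max().round(1)) for k in range(3)])
E
```

```text
[[ -1.  -1.  -3.  11.  15.  14.  13.  14.  16.  14.  14.  15.  16.  14.]
 [ -2.  -2.  -0.  -1.  16.  15.  14.  14.  14.  77.  78.  83.  81.  79.]
 [ -2.  -2.  -1.  -1.  85.  97. 101. 100.  95.  85.  85.  85.  86.  84.]
 [ -1.  -2.  -1.  -2.  99. 110. 110. 109. 105.  97.  85.  85.  88.  84.]
 [ -1.  -1.  -0.  -0. 118. 121. 121. 119. 112. 101.  84.  85.  88.  84.]
 [ -2.  -2.  -1. 120. 130. 132. 131. 126. 121. 107.  85.  86.  86.  84.]
 [ -1.  -1.  -3. 134. 135. 134. 134. 133. 129. 114.  15.  14.  14.  14.]
 [ -1.  -1. 132. 135. 134. 133. 135. 136. 132.  14.  15.  14.  13.  13.]
 [ -0.  -1. 134. 134. 136. 135. 134. 134. 134.  15.  13.  14.  15.  15.]
 [ -2.  -2.  -2. 135. 135. 135. 136. 135. 134.  -3.  -2.  -2.  -2.  -2.]
 [223.  -2.  -2. 134. 134. 134. 136. 136.  -1.  -1.  -1.  -2.  -1.  -2.]
 [228.  -4.  -2.  -1. 134. 134. 134.  -2.  -1.  -2.  -1.  -1.  -2.  -1.]
 [232. 229. 223.  -2.  -3.  -2.  -2.  -1.  -4.  -1.  -2.  -1.  -2.  -3.]]
lid 86.33093652061282
336 [537.65840936 117.57819627 143.38160795] 219.20238095238096 215.0327380952381 [(np.float64(525.6), np.float64(563.1)), (np.float64(109.1), np.float64(127.7)), (np.float64(130.1), np.float64(231.8))]
side [541.07407904 115.68055996 112.14776081]
cap+ [535.31666298  58.3197946   86.89825943] [(np.float64(511.1), np.float64(559.7)), (np.float64(29.1), np.float64(101.3)), (np.float64(84.0), np.float64(91.3))]
```

```bash
python3 -m inch '[[-0.25,0.7,0,0,0.1,0,0.3],[-0.25,0.7,0,0,0.1,0,0.3],[-0.2,0.6,-0.5,0,0.1,0,0.3],[0,0,-1,0,0.05,0,0.3],[0,0,-1,0,0,0,0.3],[0,0,0,0,0,0,0.3]]'
```

```text
time: 18.02
tcp_pos: [533.1, 121.9, 195.9]
orientation: [179.5, 0.2, -3.3]
contact_force: [0.2, 0.3, -0.7]
width: 61.0
```

```bash
python3 -m inch '[[0.1,-0.12,-0.8,0,0,0,0.3],[0.05,-0.05,-1,0,0,0.05,0.3],[0,0,-1,0,0,0.05,0.3],[0,0,-0.6,0,0,0,0.3],[0,0,-0.1,0,0,0,0.3],[0,0,0,0,0,0,0.3]]'
```

```text
time: 18.77
tcp_pos: [537.6, 118.7, 123.4]
orientation: [179.5, 0.0, -2.9]
contact_force: [-0.9, -0.6, 0.2]
width: 61.7
```

```bash
python3 -m inch '[[-0.1,0,-0.1,0,0,0,0.5],[0,0,0,0,0,0,1],[0,0,0,0,0,0,1],[0,0,0,0,0,0,1],[0,0,0,0,0,0,1],[0,0,0,0,0,0,1]]' 60
python3 - <<'E'
from h import *
d=cam('wrist','w7.png')
E
```

```text
time: 19.52
tcp_pos: [536.4, 118.4, 122.9]
orientation: [179.5, -0.2, -2.9]
contact_force: [0.7, -4.3, -0.5]
width: 19.3
```

View pics/w7.png

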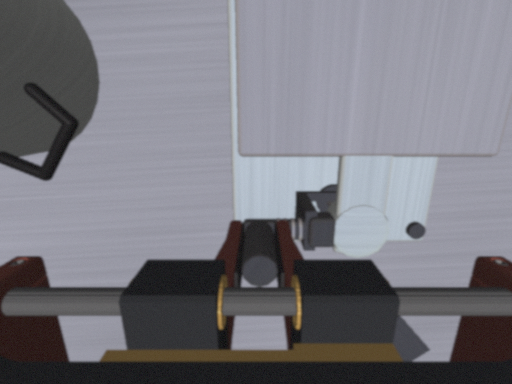

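The pin, at (260,250), sits between the pads. Now pulling the latch.

```bash
python3 -m inch '[[0.02,0.4,0,0,0,0,1],[0.02,0.4,0,0,0,0,1],[0.01,0.2,0,0,0,0,1]]'
```

```text
time: 19.95
tcp_pos: [537.4, 138.3, 122.8]
orientation: [179.4, -0.1, -2.9]
contact_force: [0.4, -6.6, 0.3]
width: 19.2
```

```bash
python3 -m inch '[[0.07,0.02,0.45,0.02,0.5,0,1],[0.09,0.02,0.45,0.02,0.5,0,1],[0.11,0.02,0.45,0.02,0.5,0,1]]'
```

```text
time: 20.32
tcp_pos: [543.0, 139.2, 148.9]
orientation: [179.2, 6.0, -2.8]
contact_force: [0.7, -7.5, -5.1]
width: 19.1
```

```bash
python3 -m inch '[[0.13,0,0.44,0.02,0.5,0,1],[0.14,0,0.43,0.02,0.5,0,1],[0.16,-0.01,0.43,0.02,0.5,0,1],[0.17,-0.01,0.42,0.02,0.5,0,1]]'
python3 -m inch '[[0.19,0,0.41,0.02,0.5,0,1],[0.2,-0.01,0.4,0.02,0.5,0,1]]'
```

```text
time: 20.82
tcp_pos: [554.4, 137.9, 182.3]
orientation: [178.9, 14.4, -2.9]
contact_force: [-1.1, -7.1, -2.4]
width: 19.3
time: 21.08
tcp_pos: [561.6, 137.1, 198.0]
orientation: [178.7, 18.6, -2.9]
contact_force: [-1.0, -7.2, -3.6]
width: 19.1
```

```bash
python3 -m inch '[[0.21,0,0.39,0,0.4,0,1],[0.22,0,0.39,0,0.4,0,1],[0.12,0,0.2,0,0.2,0,1],[0,0,0,0,0,0,1],[0,0,0,0,0,0,1],[0,0,0,0,0,0,1]]'
python3 - <<'E'
from h import *
d=cam('scene','s8.png');d=cam('wrist','w8.png')
im=cv2.imread('pics/s8.png');cv2.imwrite('pics/s8c.png',cv2.resize(im[90:310,150:380],None,fx=2.7,fy=2.7,interpolation=cv2.INTER_CUBIC))
s=ctrl.get_state();print(s['tcp_pos'],s['orientation'],s['dq'],s['contact_force'])
E
```

```text
time: 21.82
tcp_pos: [569.7, 135.7, 213.1]
orientation: [178.2, 23.3, -3.1]
contact_force: [-1.4, -6.3, -2.1]
width: 19.3
[569.67038444 135.65660113 213.07350004] [178.15637976  23.28991772  -3.06834578] [ 0.05092198 -0.1617007  -0.15244157  0.02378417  0.07494411  0.09614855] [-2.22156131 -7.05733354 -3.01401121]
```

View pics/s8c.png

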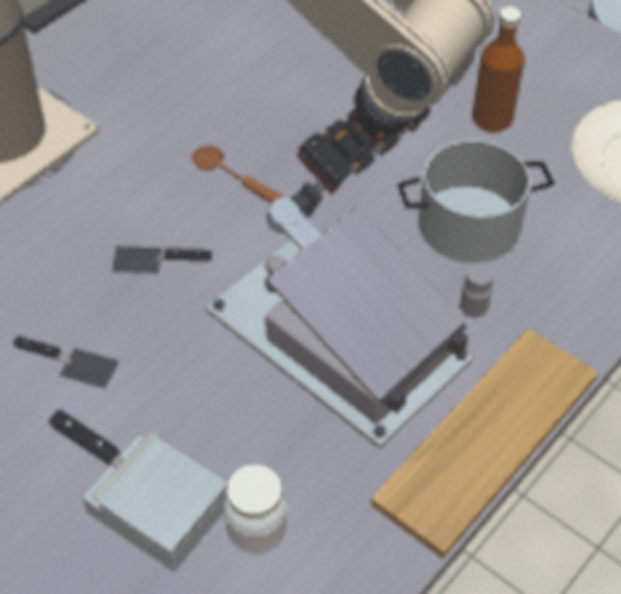

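View pics/w8.png

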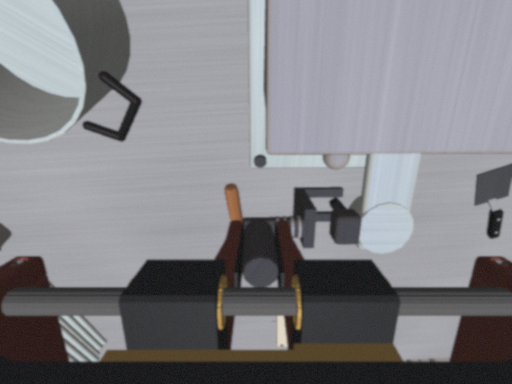

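The lid is up and the ball is visible free of the cap: ball at (275,262) and cap at (285,212) in the scene crop. I'll measure the angle.

```bash
python3 - <<'E'
from h import *
d=np.load('/tmp/w8.png.npz');P=pts(d)
A=P[10:140,300:500].reshape(-1,3);A=A[np.isfinite(A[:,2])];mu=np.median(A,0);A=A[np.linalg.norm(A-mu,axis=1)<150]
n=np.linalg.svd(A-A.mean(0),full_matrices=False)[2][2];n*=np.sign(n[2]);print(n,'angle',np.arccos(n[2]))
c=np.nanmedian(P[210:245,370:402].reshape(-1,3),0);print('cap top',c,'coupler z',c[2]-33*n[2]+1.5,'rise',c[2]-33*n[2]+1.5-56)
E
```

```text
[ 0.36150313 -0.02007672  0.93215472] angle 0.3704770924572948
cap top [552.17646258  47.84441354 180.13147097] coupler z 150.8703653551585 rise 94.8703653551585
```

```bash
python3 -m inch '[[0.13,0,0.25,0,0.25,0,1],[0,0,0,0,0,0,1],[0,0,0,0,0,0,1],[0,0,0,0,0,0,1],[0,0,0,0,0,0,1],[0,0,0,0,0,0,1],[0,0,0,0,0,0,1]]'
python3 -m inch '[[0,0,0,0,0,0,1],[0,0,0,0,0,0,1],[0,0,0,0,0,0,1],[0,0,0,0,0,0,1]]'
python3 - <<'E'
from h import *
d=cam('wrist','w9.png');P=pts(d)
A=P[10:140,300:500].reshape(-1,3);A=A[np.isfinite(A[:,2])];mu=np.median(A,0);A=A[np.linalg.norm(A-mu,axis=1)<150]
n=np.linalg.svd(A-A.mean(0),full_matrices=False)[2][2];n*=np.sign(n[2]);print('angle',np.arccos(n[2]))
s=ctrl.get_state();print(s['tcp_pos'],s['orientation'],s['dq'],s['contact_force'],s['width'])
a=cam('top','t9.png')['image'];b=np.load('/tmp/top0.png.npz')['image']
cv2.imwrite('pics/t9c.png',cv2.resize(cv2.cvtColor(a,cv2.COLOR_RGB2BGR)[120:300,60:430],None,fx=2,fy=2))
E
```

```text
time: 22.8
tcp_pos: [570.3, 135.0, 213.9]
orientation: [177.8, 24.6, -3.3]
contact_force: [-2.0, -6.8, -2.7]
width: 19.3
time: 23.3
tcp_pos: [568.7, 134.7, 211.9]
orientation: [177.7, 24.8, -3.5]
contact_force: [-1.2, -6.4, -0.7]
width: 19.4
angle 0.3653543157903074
[568.70338907 134.6510704  211.86241773] [177.67740016  24.7678198   -3.53044416] [-0.10242227  0.01683146 -0.10212703 -0.08514045  0.0537603  -0.07910374] [-1.84960478 -6.65106936 -1.60787807] 19.391538498498175
```

View pics/t9c.png

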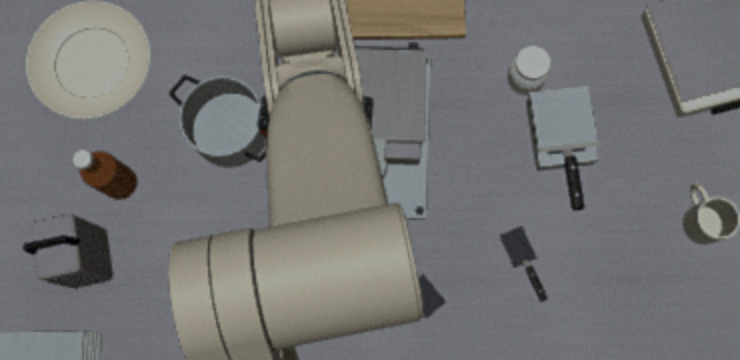

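```bash
python3 -m inch '[[0.1,0.02,0.25,0,0.05,0,1],[0.05,0.02,0.15,0,0,0,1],[0,0,0.02,0,0,0,1],[0,0,0.02,0,0,0,1],[0,0,0.02,0,0,0,1]]'
python3 - <<'E'
from h import *
for k in(1,2):
    d=cam('wrist','w10_%d.png'%k);P=pts(d)
    A=P[10:140,300:500].reshape(-1,3);A=A[np.isfinite(A[:,2])];mu=np.median(A,0);A=A[np.linalg.norm(A-mu,axis=1)<150]
    n=np.linalg.svd(A-A.mean(0),full_matrices=False)[2][2];n*=np.sign(n[2]);print('angle',np.arccos(n[2]))
    s=ctrl.get_state();print(s['time'],s['tcp_pos'],s['dq'].round(2),s['contact_force'].round(1),s['width'])
E
```

```text
time: 24.02
tcp_pos: [571.4, 134.8, 216.9]
orientation: [177.5, 25.0, -3.7]
contact_force: [-1.1, -6.5, -4.4]
width: 19.4
angle 0.3861124278427243
24.075 [571.39390435 134.81640176 216.79073041] [-0.03  0.05 -0.01  0.14  0.15 -0.1 ] [-1.3 -6.3 -4.6] 19.625070884164582
angle 0.3861097200950507
24.125 [571.44657753 134.82010348 216.82265316] [ 0.11 -0.05 -0.03  0.1   0.08  0.09] [-0.9 -6.9 -3.8] 19.417918263148458
```

At rest and holding, with the lid at 0.386 rad (coupler about 99 mm up). Handing in.

```bash
python3 - <<'E'
from h import *
print(ctrl.finish_job()); s=ctrl.get_state(); print(s['time'],s['tcp_pos'],s['contact_force'],s['width'])
E
```

```text
the job is handed in; nothing more can be done
None
the job is handed in; nothing more can be done
```

The job was handed in at about 24 s, with the scraper in its holder and the gripper still holding the lid up. No verdict was reported.

- **Scraper:** I slid it blade first into the slot and let go. In the wrist picture taken just after release it was straight and centred, with its front edge about 91 mm past the mouth. The later scene and top pictures still show it there.
- **Latch and lid:** I pulled the pin about 20 mm sideways, against 6.6 N of spring force, then lifted the lid along its arc. The last depth measurement gave a lid angle of 0.386 rad, which puts the tongue about 99 mm above the ball. The lid was steady between two readings, and the pin was firmly gripped, carrying about 4 N of lift.
- **Other things:** The final top and scene pictures show no bystander that looks moved. The shaker and spoon were hidden by the arm in the last top picture and seen only in the earlier scene picture. I judged this by eye rather than measuring it.
- **Drift:** Holding without motion let the lid sag slowly, by about 2 mm in half a second. I corrected this with a small lift before handing in. No check failed.

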